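Eject a worn plug from a centrifuge tube sleeve

TASK

A centrifuge tube sleeve is clamped upright, a little askew, in the clearing stand, with its worn orange plug stuck behind the spring fingers at its lower end. Take the push rod from its white holder, feel its nose and brass bobbin down the leaning bore and push the plug out of the bottom into the steel dish, slowly and reading the force: the rod must never press on the thin sleeve, its fingers or the plug with more than about 25 N (2.5 kg). Draw the rod out and put it back in its holder, fully home, leaving the plug in the dish, the dish in its place on the stand, and the lying blood tube and everything else where they were.

Things in the scene. Friction and masses are not known exactly. Their poses are not given: they have to be found in the camera images.
- rod: Push rod, upright in its holder at first, 124 mm long, 120 g, round. Origin at the centre of its lower tip; z up the rod. From the tip: steel nose 6 mm thick to z 17 mm, brass guide bobbin 13.5 mm thick from z 17 to 27 (lower edge broken 0.4 mm, upper end coned to z 31), stem 6 mm thick to z 74, collar 25 mm wide to z 79, blue ringed grip 18 mm thick to z 124 mm: grasp it from above, any yaw.
- rod_grip (a point): Point on the push rod's axis in its blue grip, 104 mm above the tip.
- plug: Worn orange hard plug, 14 mm wide, 16 mm tall, ends chamfered, 20 g. Origin at the centre of its underside, z up its axis. It sits in the sleeve behind the spring fingers, its top 45 mm below the mouth. It needs about 8 to 20 N of slow push (15 mm/s or less) to start, then about 5 N over some 15 mm, then drops out. The fingers are damped: a fast push costs far more force.
- plug_center (a point): Centre of the plug, 8 mm above its underside.
- stand: Clearing stand, fixed: grey base plate 136 x 100 x 10 mm, steel pillar and dark clamp on its +x side, below z 118 mm. Origin on the worktop, z up. The clamp grips an aluminium tube sleeve tight but a little askew: its bore leans, differently each time, up to 0.065 rad about the stand's x and about its y, through the point at z 78 mm on this z axis. The lean is not measured: feel it.
- sleeve_mouth (a point): Point on the stand's z axis at the mean height of the sleeve's flat upper rim, 132 mm above the worktop. Because of the lean the true mouth lies up to 5 mm to any side (mostly 1 to 4) of it. Sleeve outside 19 to 21 mm, bore 15 mm, no lead-in: nose and stem have 4.5 mm to spare all round, the bobbin 0.75 mm; off centre, the bobbin lands on the rim.
- sleeve_exit (a point): Point on the stand's z axis at the sleeve's lower end, 62 mm above the worktop. Two spring fingers narrow the bore to 10 mm 5 mm above it; the rod's nose passes between them, the bobbin stays above. The plug is let go when the rod's tip is 3 to 5 mm above this point; the collar meets the rim when the tip is 4 mm below it.
- dish: Loose round steel dish on the stand's base plate, straight under the sleeve, 68 mm wide, 32 mm tall, wall 2 mm. Origin at the centre of its underside, 10 mm above the worktop.
- holder: White round rod holder, fixed to the worktop, 84 mm tall: post 38 mm wide with a blue band on a foot 72 mm wide. Origin at the centre of its underside, z up. The rod stands in the hole in its top, collar just on the top face, tip 10.5 mm above the worktop.
- holder_hole (a point): Centre of the mouth of the holder's hole, on its top face, 84 mm above the worktop. The hole runs straight down, 15.5 mm wide, 73.5 mm deep.
- tube_red: Blood tube with red cap lying on the worktop, 16 x 90 x 16 mm, loose bystander near the front edge, not to be disturbed; origin under its centre.
Things that resemble listed ones, but are neither listed nor needed, are in the scene too. There is more than one size of the rod; the one meant has the size given above. What is shaped like the holder but purple is not meant.

How it is judged:
By the outcome, as a careful person would: the job done as asked, in the order asked, and still so for the second after the job is handed in, with the robot touching nothing.
It also fails if it takes over 72 s, if anything falls off the work surface, if the arm or the gripper's body presses on something with over 40 N, if the wrist force passes 120 N, or if a joint passes its speed limit or range.

ROBOT

A 6-joint arm with a two-finger parallel gripper is mounted at the origin on a cart in front of the work surface, level with it; the furniture and walls round the work are solid. World frame = base frame: x ahead of the robot, y to its left, z up, the work surface at z = 0. Lengths are in mm, angles in rad, forces in N, time in s.
With the tool pointing down it reaches from about 275 to 1000 mm from the base axis. Payload 8.4 kg.
Tool frame: the origin (TCP) lies midway between the tips of the shut fingers; the grasp point (between the pads) lies 19 mm behind it (grip_depth is the distance from the TCP to the grasp point, in mm); x points along the fingers, z is the direction in which the jaws open and shut, and the axes are right-handed (so a half turn about x gives the same grasp; the last joint's range is limited). The gripper opens to 85 mm and grips with 20 to 120 N. Pads are 22 mm wide; open, the fingers measure 114 mm over their backs; the gripper's body (76 mm by 85 mm) begins 54 mm behind the grasp point. The pads swing forward as they close: fully open they stand 13 mm farther back than shut.
Start: joints at [1.277, 0.353, 1.633, -0, 1.155, -0.002], TCP at [179.796, 598.583, 231.281] pointing down, gripper open.
Joint ranges: [-2.63, 2.63], [-0.92, 2.1], [0.06, 2.66], [-1.3, 4.44], [0, 2.69], [-3.02, 3.02]. Speed limits (rad/s): [2.22, 2.22, 2.79, 3.14, 3.14, 3.14].

INTERFACE

Orientations are given as a unit quaternion [x, y, z, w].
In Python, from workcell import observe, capture, camera_params, job_done, grip_depth gives the robot as it stands.
- The arm moves only by the tool drive_tool, never from a script. Its argument "plan" is a list of rows, each an object of numbers: "x", "y", "z": the shift along the world's x, y, z in m; "wx", "wy", "wz": the turn, a rotation vector about the world's x, y, z in degrees. In form: [{"x": .., "y": .., "z": .., "wx": .., "wy": .., "wz": ..}, ...]. A call has 1 to 12 rows; each row is the pose to reach, as a shift and turn from the pose measured when the call began; what a row does not reach only later rows make up. A row lasts 1/12 s, in which the tool goes at most 41.7 mm and 7.16 degrees, less where a joint would pass 70% of its speed; a pose out of reach is approached as far as the arm can. A call with a gripper value outside its range is refused whole. "jaw" is the opening, from 0 (shut) to 1 (fully open), set as the call begins (left out, the last holds). The fingers move at their own pace and stop on an object; "squeeze" is the grip in N (left out, the last holds). Time passes only in rows, so rows that repeat a pose let the fingers close. It gives the time, the measured TCP pose, the force and the opening at its end, in the units of the state.
- observe(): the state, without advancing time (a new reading comes with each control period).
- capture(name): name is "side" or "top"; returns the picture (384x512x3 uint8, blue, green, red); there is no depth.
- camera_params(name): a dict with "vertical_fov" (degrees; the focal length in pixels is half the picture's height over the tangent of half this angle, whatever the lens; pixels are square), "cx", "cy" (the principal point, pixels), "origin" and "attitude" of the camera in the world. Camera axes: x right, y up, looking along -z (the intrinsics and any distortion apply to the point x, -y, -z); pixel columns grow to the right and rows downward; lengths in mm; the calibration is good to about 2 mm. A picture is of the moment at which its call begins. camera_params takes no time and is no camera call.
- job_done(): hands the job in, once; it reports no verdict.
The state is a dict: "time_s": time; "qpos": joint angles; "dq": joint speeds; "effort": joint torques, N m; "ee_pos": TCP position; "orientation": TCP orientation; "contact_force": force on the tool from outside, world axes, zero at the start; "ft_torque": the same for the moment, N m; "opening": finger opening in mm.
Only numpy, scipy, OpenCV 4.12 (cv2) and the standard library are available. Lean on these libraries where they do the work, as an engineer would, in place of code of your own. Each camera call takes 0.05 s, during which the arm holds its last target. There are 200 camera calls.

## Working session

There is one attempt and no reset: what is moved stays moved. The work goes in short steps, Python scripts to look and compute and a tool call to move; the robot and the scene stay as the last step left them, time stands still between calls to the robot, and variables do not carry over. Pictures are saved under pics/ and viewed, about 8 in all and at most 12, crops included, and the job is handed in when it is done.

Besides the shell and the picture viewer there is one more tool, called as a command line: name --argument value ..., lists and objects as JSON in quotes. drive_tool: Moves the arm, as the interface text tells. Its arguments: {"type":"object","properties":{"plan":{"type":"array"},"jaw":{"type":"number"},"squeeze":{"type":"number"}},"required":["plan"]}

```bash
mkdir -p pics; python3 - <<'E'
from workcell import *
import cv2
for n in("side","top"):
    cv2.imwrite(f"pics/{n}0.png",capture(n)); print(n,camera_params(n))
s=observe(); print({k:s[k] for k in("time_s","ee_pos","orientation","contact_force","opening")}, grip_depth() if callable(grip_depth) else grip_depth)
E
```

```text
side {'vertical_fov': 51.48449330899596, 'cx': 261.31350246991417, 'cy': 190.7765609236133, 'origin': array([ 109.43228628, -524.85889009,  654.80120803]), 'attitude': array([ 0.39851087, -0.14025266, -0.27870591,  0.86246234])}
top {'vertical_fov': 50.146704552798106, 'cx': 253.99121474182473, 'cy': 184.63574311953715, 'origin': array([ 363.50271706,    9.45488772, 1012.13079998]), 'attitude': array([-0.06079539,  0.05321854,  0.70658085, -0.70300442])}
{'time_s': 0.1, 'ee_pos': array([179.68926217, 598.20176312, 230.66588199]), 'orientation': array([-0.42221983,  0.56773019,  0.42174099,  0.56705149]), 'contact_force': array([-0.52942215, -0.16421715,  0.50041118]), 'opening': 85.23951723286886} 18.700000000000003
```

View pics/side0.png

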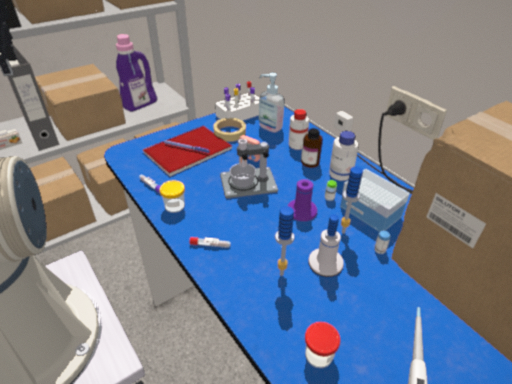

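View pics/top0.png

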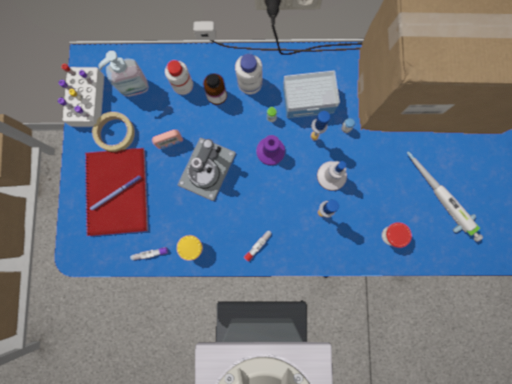

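The side view shows three blue-gripped rods: one in the white holder (330,240) and two standing free at (285,240) and (352,195). The purple holder is at (303,200), the stand at (248,175), and the lying red tube at (210,243). I'll enlarge to confirm.

```bash
cat > h.py <<'E'
import numpy as np, cv2
from workcell import *
from scipy.spatial.transform import Rotation as R
def ray(n,u,v):
    c=camera_params(n); f=192/np.tan(np.radians(c["vertical_fov"]/2))
    d=R.from_quat(c["attitude"]).apply([(u-c["cx"])/f,-(v-c["cy"])/f,-1]); return np.array(c["origin"]),d/np.linalg.norm(d)
def onz(n,u,v,z):
    o,d=ray(n,u,v); return (o+d*(z-o[2])/d[2]).round(1)
def tri(a,b):
    (o1,d1),(o2,d2)=ray("side",*a),ray("top",*b)
    t=np.linalg.lstsq(np.c_[d1,-d2],o2-o1,rcond=None)[0]; p,q=o1+t[0]*d1,o2+t[1]*d2
    return ((p+q)/2).round(1),np.linalg.norm(p-q).round(1)
def proj(n,P):
    c=camera_params(n); f=192/np.tan(np.radians(c["vertical_fov"]/2))
    p=R.from_quat(c["attitude"]).inv().apply(np.array(P)-c["origin"]); return (c["cx"]-f*p[0]/p[2]).round(1),(c["cy"]+f*p[1]/p[2]).round(1)
E
python3 - <<'E'
import cv2,numpy as np
s=cv2.imread("pics/side0.png");t=cv2.imread("pics/top0.png")
def c(i,x,y,w,h,k): return cv2.resize(i[y:y+h,x:x+w],None,fx=k,fy=k,interpolation=cv2.INTER_CUBIC)
a=np.hstack([c(s,265,160,110,120,3.6)[:300*1+132], c(s,215,130,70,75,5.76)[:432,:403]])
b=np.hstack([c(t,300,100,60,126,3.43)[:432], c(t,170,130,80,80,5.4)[:432]])
cv2.imwrite("pics/c1.png",a[:, :800]);cv2.imwrite("pics/c2.png",b[:, :800]);print(a.shape,b.shape)
E
```

```text
(432, 799, 3) (432, 638, 3)
```

View pics/c1.png

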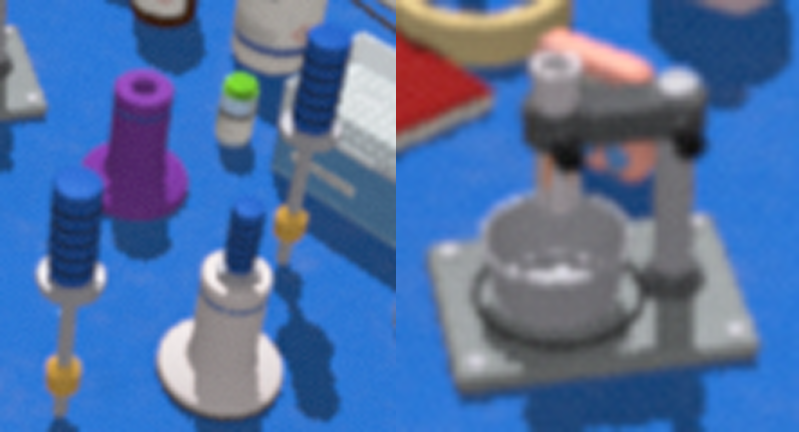

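View pics/c2.png

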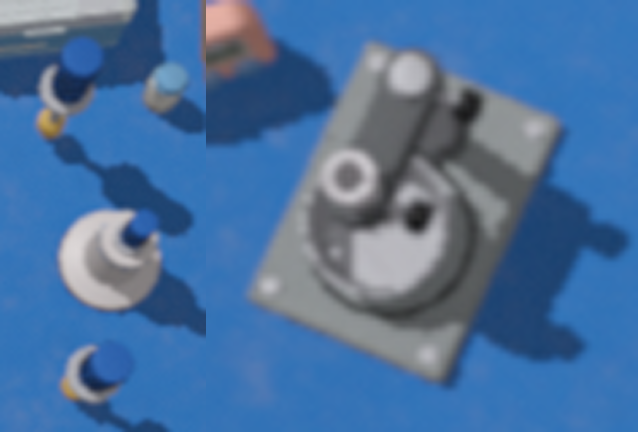

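The left panel of c1 shows the holder rod's grip about half as wide as the 38 mm post, so 18 mm, which fits. The free-standing ones at (285,240) and (352,195) have clearly thicker grips and are oversized decoys. So the rod in the white holder is the one meant. Next I'll measure.

```bash
python3 - <<'E'
from h import *
s=cv2.imread("pics/side0.png");t=cv2.imread("pics/top0.png")
S1=lambda X,Y:((X+.5)/3.6-.5+265,(Y+.5)/3.6-.5+160)
S2=lambda X,Y:((X-396+.5)/5.76-.5+215,(Y+.5)/5.76-.5+130)
T1=lambda X,Y:((X+.5)/3.43-.5+300,(Y+.5)/3.43-.5+100)
T2=lambda X,Y:((X-206+.5)/5.4-.5+170,(Y+.5)/5.4-.5+130)
print("grip top",tri(S1(249,209),T1(147,222)),onz("side",*S1(249,209),134.5),onz("top",*T1(147,222),134.5))
print("left rod top",tri(S1(78,183),T1(112,360)))
print("mouth",tri(S2(555,65),T2(349,176)),onz("side",*S2(555,65),132),onz("top",*T2(349,176),132))
c=np.array([onz("top",*T2(*p),10) for p in[(372,42),(562,122),(442,385),(248,297)]]);print(c,c.mean(0)); 
print("xaxis",(c[0]+c[1]-c[2]-c[3])/2, "y",(c[0]+c[3]-c[1]-c[2])/2)
c2=np.array([onz("side",*S2(*p),10) for p in[(706,212),(756,352),(468,392),(430,245)]]);print("side corners",c2,c2.mean(0))
# masks: white holder foot in top/side
for n,im,(x,y,w,h) in(("side",s,(300,195,60,90)),("top",t,(305,150,55,50))):
    hsv=cv2.cvtColor(im,cv2.COLOR_BGR2HSV); m=np.zeros(im.shape[:2],np.uint8); m[y:y+h,x:x+w]=255
    w_=cv2.bitwise_and(m,cv2.inRange(hsv,(0,0,90),(180,90,255)))
    k=max(cv2.findContours(w_,0,1)[0],key=cv2.contourArea); e=cv2.fitEllipse(cv2.convexHull(k)) ; print(n,"holder ell",e,cv2.boundingRect(k))
    if n=="top": print(onz(n,*e[0],4))
# dish: top rim z 42
print("dish rim side",[onz("side",*S2(*p),42) for p in[(556,232)]])
print("red tube",onz("top",258,246,8), proj("top",(0,0,0)))
print(R.from_quat(observe()["orientation"]).as_matrix().round(3))
E
```

```text
grip top (array([ 550. , -174.5,  134.8]), np.float64(0.1)) [ 550.3 -174.3  134.5] [ 550.  -174.5  134.5]
left rod top (array([ 457.5, -141.6,  177.8]), np.float64(0.7))
mouth (array([557.8, 145.2, 133.2]), np.float64(1.1)) [559.3 146.5 132. ] [557.6 145.6 132. ]
[[648.5 154.9  10. ]
 [609.4  65.9  10. ]
 [486.8 120.2  10. ]
 [528.  209.9  10. ]] [568.175 137.725  10.   ]
xaxis [121.55 -54.65   0.  ] y [40.15 89.35  0.  ]
side corners [[651.6 158.   10. ]
 [607.6  63.5  10. ]
 [490.2 113.2  10. ]
 [531.5 210.4  10. ]] [570.225 136.275  10.   ]
side holder ell ((327.1683044433594, 253.14479064941406), (38.379425048828125, 47.495975494384766), 8.24535083770752) (308, 230, 36, 47)
top holder ell ((331.64080810546875, 175.19955444335938), (29.921993255615234, 30.145305633544922), 21.52992057800293) (317, 161, 30, 30)
[ 550.4 -173.8    4. ]
dish rim side [array([561.2, 150.2,  42. ])]
red tube [376.5  10.8   8. ] (np.float64(263.7), np.float64(412.1))
[[-0.    -0.958  0.288]
 [-0.001  0.288  0.958]
 [-1.     0.    -0.001]]
```

drive_tool --plan '[{"x":0.02,"y":-0.036,"z":0},{"x":0.037,"y":-0.077,"z":0},{"x":0.055,"y":-0.115,"z":0},{"x":0.073,"y":-0.152,"z":0},{"x":0.091,"y":-0.19,"z":0},{"x":0.109,"y":-0.227,"z":0},{"x":0.127,"y":-0.265,"z":0},{"x":0.145,"y":-0.302,"z":0},{"x":0.163,"y":-0.34,"z":0},{"x":0.181,"y":-0.377,"z":0},{"x":0.199,"y":-0.415,"z":0},{"x":0.217,"y":-0.453,"z":0}]' --jaw 1

```text
$.plan[0]: bad value
```

drive_tool --plan '[{"x":0.017,"y":-0.036,"z":0.0,"wx":0.0,"wy":0.0,"wz":0.0},{"x":0.035,"y":-0.073,"z":0.0,"wx":0.0,"wy":0.0,"wz":0.0},{"x":0.053,"y":-0.11,"z":0.0,"wx":0.0,"wy":0.0,"wz":0.0},{"x":0.07,"y":-0.147,"z":0.0,"wx":0.0,"wy":0.0,"wz":0.0},{"x":0.088,"y":-0.184,"z":0.0,"wx":0.0,"wy":0.0,"wz":0.0},{"x":0.106,"y":-0.221,"z":0.0,"wx":0.0,"wy":0.0,"wz":0.0},{"x":0.124,"y":-0.258,"z":0.0,"wx":0.0,"wy":0.0,"wz":0.0},{"x":0.141,"y":-0.295,"z":0.0,"wx":0.0,"wy":0.0,"wz":0.0},{"x":0.159,"y":-0.332,"z":0.0,"wx":0.0,"wy":0.0,"wz":0.0},{"x":0.177,"y":-0.369,"z":0.0,"wx":0.0,"wy":0.0,"wz":0.0},{"x":0.195,"y":-0.406,"z":0.0,"wx":0.0,"wy":0.0,"wz":0.0},{"x":0.212,"y":-0.443,"z":0.0,"wx":0.0,"wy":0.0,"wz":0.0}]' --jaw 1.0

```text
time_s: 1.1
ee_pos: [392.0, 153.2, 230.7]
orientation: [-0.422, 0.568, 0.422, 0.567]
contact_force: [0.7, 0.9, -0.3]
opening: 85.4
```

drive_tool --plan '[{"x":0.018,"y":-0.037,"z":0.0,"wx":0.0,"wy":0.0,"wz":0.0},{"x":0.036,"y":-0.074,"z":0.0,"wx":0.0,"wy":0.0,"wz":0.0},{"x":0.053,"y":-0.11,"z":0.0,"wx":0.0,"wy":0.0,"wz":0.0},{"x":0.071,"y":-0.147,"z":0.0,"wx":0.0,"wy":0.0,"wz":0.0},{"x":0.089,"y":-0.184,"z":0.0,"wx":0.0,"wy":0.0,"wz":0.0},{"x":0.106,"y":-0.22,"z":0.0,"wx":0.0,"wy":0.0,"wz":0.0},{"x":0.124,"y":-0.257,"z":0.0,"wx":0.0,"wy":0.0,"wz":0.0},{"x":0.142,"y":-0.294,"z":0.0,"wx":0.0,"wy":0.0,"wz":0.0},{"x":0.158,"y":-0.3275,"z":0.0,"wx":0.0,"wy":0.0,"wz":0.0},{"x":0.158,"y":-0.3275,"z":-0.02,"wx":0.0,"wy":0.0,"wz":0.0},{"x":0.158,"y":-0.3275,"z":-0.04,"wx":0.0,"wy":0.0,"wz":0.0},{"x":0.158,"y":-0.3275,"z":-0.04,"wx":0.0,"wy":0.0,"wz":0.0}]'

```text
time_s: 2.1
ee_pos: [547.6, -174.3, 186.8]
orientation: [-0.42, 0.569, 0.423, 0.566]
contact_force: [-0.4, 0.5, -0.1]
opening: 85.3
```

```bash
python3 - <<'E'
from h import *
s=capture("side");t=capture("top");o=observe();print(o["ee_pos"],o["time_s"])
a=cv2.resize(s[150:270,270:390],(400,400),interpolation=2);b=cv2.resize(t[120:220,285:385],(400,400),interpolation=2)
cv2.imwrite("pics/p1.png",np.hstack([a,b]))
E
```

```text
[ 549.28495554 -174.0313321   190.10375824] 2.2
```

View pics/p1.png

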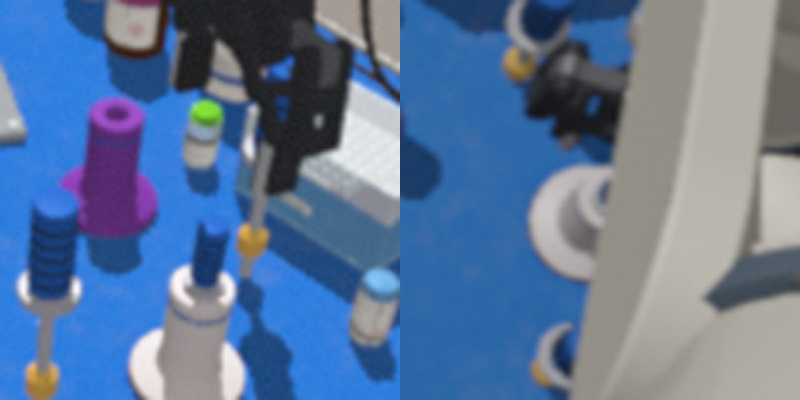

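The side picture shows the open fingers at (185,85) and (285,185) straddling the line above the rod grip at (208,235). I'll descend and grip.

drive_tool --plan '[{"x":0.0007,"y":-0.0003,"z":-0.02,"wx":0.0,"wy":0.0,"wz":0.0},{"x":0.0007,"y":-0.0003,"z":-0.045,"wx":0.0,"wy":0.0,"wz":0.0},{"x":0.0007,"y":-0.0003,"z":-0.07,"wx":0.0,"wy":0.0,"wz":0.0},{"x":0.0007,"y":-0.0003,"z":-0.085,"wx":0.0,"wy":0.0,"wz":0.0},{"x":0.0007,"y":-0.0003,"z":-0.093,"wx":0.0,"wy":0.0,"wz":0.0},{"x":0.0007,"y":-0.0003,"z":-0.093,"wx":0.0,"wy":0.0,"wz":0.0},{"x":0.0007,"y":-0.0003,"z":-0.093,"wx":0.0,"wy":0.0,"wz":0.0}]'

```text
time_s: 2.78
ee_pos: [550.7, -174.2, 98.3]
orientation: [-0.422, 0.568, 0.422, 0.567]
contact_force: [0.5, -0.0, 0.3]
opening: 85.4
```

drive_tool --plan '[{"x":0.0,"y":0.0,"z":0.0,"wx":0.0,"wy":0.0,"wz":0.0},{"x":0.0,"y":0.0,"z":0.0,"wx":0.0,"wy":0.0,"wz":0.0},{"x":0.0,"y":0.0,"z":0.0,"wx":0.0,"wy":0.0,"wz":0.0},{"x":0.0,"y":0.0,"z":0.0,"wx":0.0,"wy":0.0,"wz":0.0},{"x":0.0,"y":0.0,"z":0.0,"wx":0.0,"wy":0.0,"wz":0.0},{"x":0.0,"y":0.0,"z":0.0,"wx":0.0,"wy":0.0,"wz":0.0},{"x":0.0,"y":0.0,"z":0.0,"wx":0.0,"wy":0.0,"wz":0.0},{"x":0.0,"y":0.0,"z":0.0,"wx":0.0,"wy":0.0,"wz":0.0}]' --jaw 0.0 --squeeze 60.0

```text
time_s: 3.45
ee_pos: [550.9, -174.3, 98.6]
orientation: [-0.422, 0.568, 0.422, 0.567]
contact_force: [-0.5, 1.1, 6.6]
opening: 16.6
```

drive_tool --plan '[{"x":0.0,"y":0.0,"z":0.005,"wx":0.0,"wy":0.0,"wz":0.0},{"x":0.0,"y":0.0,"z":0.015,"wx":0.0,"wy":0.0,"wz":0.0},{"x":0.0,"y":0.0,"z":0.035,"wx":0.0,"wy":0.0,"wz":0.0},{"x":0.0,"y":0.0,"z":0.055,"wx":0.0,"wy":0.0,"wz":0.0},{"x":0.0,"y":0.0,"z":0.075,"wx":0.0,"wy":0.0,"wz":0.0},{"x":0.0,"y":0.0,"z":0.1,"wx":0.0,"wy":0.0,"wz":0.0},{"x":0.0,"y":0.0,"z":0.13,"wx":0.0,"wy":0.0,"wz":0.0},{"x":0.0,"y":0.02,"z":0.145,"wx":0.0,"wy":0.0,"wz":0.0},{"x":0.0,"y":0.05,"z":0.145,"wx":0.0,"wy":0.0,"wz":0.0},{"x":0.0,"y":0.085,"z":0.145,"wx":0.0,"wy":0.0,"wz":0.0},{"x":0.0,"y":0.12,"z":0.145,"wx":0.0,"wy":0.0,"wz":0.0},{"x":0.0,"y":0.155,"z":0.145,"wx":0.0,"wy":0.0,"wz":0.0}]' --squeeze 90.0

```text
time_s: 4.45
ee_pos: [550.4, -18.1, 244.5]
orientation: [-0.422, 0.568, 0.422, 0.567]
contact_force: [1.2, -0.1, -1.5]
opening: 16.4
```

drive_tool --plan '[{"x":0.001,"y":0.035,"z":0.0,"wx":0.0,"wy":0.0,"wz":0.0},{"x":0.003,"y":0.07,"z":0.0,"wx":0.0,"wy":0.0,"wz":0.0},{"x":0.005,"y":0.105,"z":0.0,"wx":0.0,"wy":0.0,"wz":0.0},{"x":0.007,"y":0.135,"z":0.0,"wx":0.0,"wy":0.0,"wz":0.0},{"x":0.008,"y":0.155,"z":-0.003,"wx":0.0,"wy":0.0,"wz":0.0},{"x":0.008,"y":0.164,"z":-0.006,"wx":0.0,"wy":0.0,"wz":0.0},{"x":0.008,"y":0.164,"z":-0.006,"wx":0.0,"wy":0.0,"wz":0.0},{"x":0.008,"y":0.164,"z":-0.006,"wx":0.0,"wy":0.0,"wz":0.0},{"x":0.008,"y":0.164,"z":-0.006,"wx":0.0,"wy":0.0,"wz":0.0}]'

```text
time_s: 5.2
ee_pos: [558.3, 144.8, 238.6]
orientation: [-0.422, 0.568, 0.422, 0.567]
contact_force: [0.2, 0.4, -2.0]
opening: 15.7
```

```bash
python3 - <<'E'
from h import *
s=capture("side");o=observe();print(o["ee_pos"],o["time_s"],o["contact_force"],o["ft_torque"])
x,y,_=o["ee_pos"]; z=o["ee_pos"][2]-88.1
print("pred tip px",proj("side",(550,-174.3,10)),proj("side",(x,y,z)),proj("side",(x,y,z+22)))
cv2.imwrite("pics/p2.png",cv2.resize(s[100:205,205:305],(700,735)[:2],interpolation=2)[:600])
cv2.imwrite("pics/side2.png",s)
E
```

```text
[558.39764853 144.64739755 238.66996904] 5.25 [-0.50352457  0.08426158 -1.2935084 ] [ 0.04054235 -0.02001201  0.00400053]
pred tip px (np.float64(325.5), np.float64(260.8)) (np.float64(242.2), np.float64(134.7)) (np.float64(242.1), np.float64(126.6))
```

View pics/p2.png

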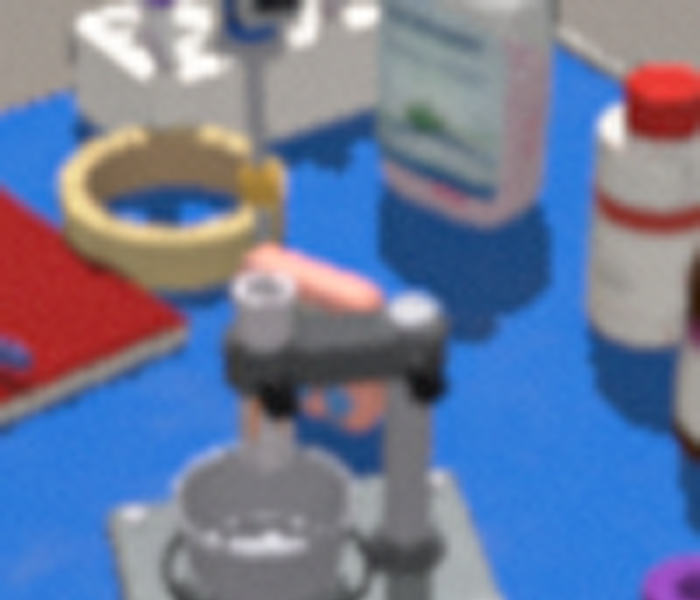

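drive_tool --plan '[{"x":0.0,"y":0.0014,"z":-0.005,"wx":0.0,"wy":0.0,"wz":0.0},{"x":0.0,"y":0.0014,"z":-0.012,"wx":0.0,"wy":0.0,"wz":0.0},{"x":0.0,"y":0.0014,"z":-0.016,"wx":0.0,"wy":0.0,"wz":0.0},{"x":0.0,"y":0.0014,"z":-0.02,"wx":0.0,"wy":0.0,"wz":0.0},{"x":0.0,"y":0.0014,"z":-0.023,"wx":0.0,"wy":0.0,"wz":0.0},{"x":0.0,"y":0.0014,"z":-0.026,"wx":0.0,"wy":0.0,"wz":0.0},{"x":0.0,"y":0.0014,"z":-0.029,"wx":0.0,"wy":0.0,"wz":0.0},{"x":0.0,"y":0.0014,"z":-0.03,"wx":0.0,"wy":0.0,"wz":0.0},{"x":0.0,"y":0.0014,"z":-0.03,"wx":0.0,"wy":0.0,"wz":0.0}]'

```text
time_s: 6.0
ee_pos: [558.3, 146.1, 208.4]
orientation: [-0.422, 0.568, 0.421, 0.567]
contact_force: [0.2, -0.2, -0.8]
opening: 16.5
```

```bash
python3 - <<'E'
from h import *
o=observe();print(o["ee_pos"],o["contact_force"],o["ft_torque"])
for z in (132,118,66): print(z,proj("side",(558.5,146,z)))
E
```

```text
[558.27698174 146.05613435 208.36164327] [ 0.18880351 -0.16628997 -0.76971919] [ 0.00133039 -0.06952293 -0.02018726]
132 (np.float64(242.0), np.float64(141.1))
118 (np.float64(242.1), np.float64(146.0))
66 (np.float64(242.3), np.float64(163.4))
```

drive_tool --plan '[{"x":0.002,"y":0.0,"z":0.0,"wx":0.0,"wy":0.0,"wz":0.0},{"x":0.003,"y":0.0,"z":0.0,"wx":0.0,"wy":0.0,"wz":0.0},{"x":0.004,"y":0.0,"z":0.0,"wx":0.0,"wy":0.0,"wz":0.0},{"x":0.005,"y":0.0,"z":0.0,"wx":0.0,"wy":0.0,"wz":0.0},{"x":0.005,"y":0.0,"z":0.0,"wx":0.0,"wy":0.0,"wz":0.0}]'

```text
time_s: 6.42
ee_pos: [563.4, 146.0, 208.4]
orientation: [-0.422, 0.568, 0.421, 0.567]
contact_force: [-0.5, 0.2, -1.3]
opening: 15.6
```

drive_tool --plan '[{"x":0.0005,"y":0.0,"z":0.0,"wx":0.0,"wy":0.0,"wz":0.0},{"x":0.001,"y":0.0,"z":0.0,"wx":0.0,"wy":0.0,"wz":0.0},{"x":0.0015,"y":0.0,"z":0.0,"wx":0.0,"wy":0.0,"wz":0.0},{"x":0.0015,"y":0.0,"z":0.0,"wx":0.0,"wy":0.0,"wz":0.0}]'

```text
time_s: 6.75
ee_pos: [564.5, 146.0, 208.4]
orientation: [-0.422, 0.569, 0.422, 0.567]
contact_force: [-3.3, -0.5, -0.4]
opening: 15.9
```

drive_tool --plan '[{"x":-0.003,"y":0.0,"z":0.0,"wx":0.0,"wy":0.0,"wz":0.0},{"x":-0.006,"y":0.0,"z":0.0,"wx":0.0,"wy":0.0,"wz":0.0},{"x":-0.0075,"y":0.0,"z":0.0,"wx":0.0,"wy":0.0,"wz":0.0},{"x":-0.0085,"y":0.0,"z":0.0,"wx":0.0,"wy":0.0,"wz":0.0},{"x":-0.0092,"y":0.0,"z":0.0,"wx":0.0,"wy":0.0,"wz":0.0},{"x":-0.0092,"y":0.0,"z":0.0,"wx":0.0,"wy":0.0,"wz":0.0}]'

```text
time_s: 7.25
ee_pos: [555.3, 146.0, 208.5]
orientation: [-0.422, 0.568, 0.422, 0.567]
contact_force: [0.1, 0.1, -1.4]
opening: 15.7
```

drive_tool --plan '[{"x":-0.0005,"y":0.0,"z":0.0,"wx":0.0,"wy":0.0,"wz":0.0},{"x":-0.001,"y":0.0,"z":0.0,"wx":0.0,"wy":0.0,"wz":0.0},{"x":-0.001,"y":0.0,"z":0.0,"wx":0.0,"wy":0.0,"wz":0.0}]'

```text
time_s: 7.5
ee_pos: [554.5, 146.1, 208.5]
orientation: [-0.422, 0.568, 0.422, 0.567]
contact_force: [0.4, -0.1, -1.8]
opening: 15.7
```

drive_tool --plan '[{"x":-0.0005,"y":0.0,"z":0.0,"wx":0.0,"wy":0.0,"wz":0.0},{"x":-0.001,"y":0.0,"z":0.0,"wx":0.0,"wy":0.0,"wz":0.0},{"x":-0.001,"y":0.0,"z":0.0,"wx":0.0,"wy":0.0,"wz":0.0}]'

```text
time_s: 7.75
ee_pos: [553.9, 146.2, 208.6]
orientation: [-0.422, 0.568, 0.421, 0.567]
contact_force: [3.0, 0.7, -3.0]
opening: 15.8
```

```bash
python3 - <<'E'
from h import *
o=observe();print(o["ee_pos"],o["contact_force"],o["ft_torque"])
s=capture("side");cv2.imwrite("pics/p3.png",cv2.resize(s[100:170,205:305],(700,490),interpolation=2))
E
```

```text
[553.86264856 146.16194831 208.62467056] [ 2.96110328  0.67926385 -3.047372  ] [ 0.04699711 -0.61106661  0.00343351]
```

View pics/p3.png

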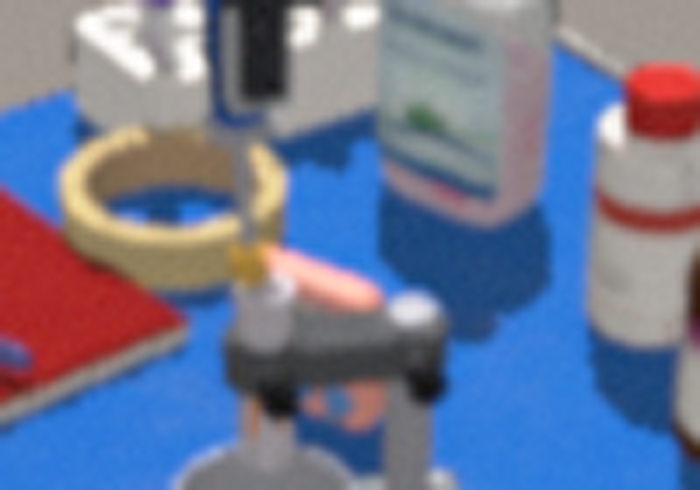

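The nose is inside the mouth, with the bobbin at (248,262) just above the rim (262,290). Contacts in x at 564.4 and 553.9 put the centre at x≈559.2. Next I'll probe y.

drive_tool --plan '[{"x":0.0025,"y":0.0,"z":0.0,"wx":0.0,"wy":0.0,"wz":0.0},{"x":0.0053,"y":0.001,"z":0.0,"wx":0.0,"wy":0.0,"wz":0.0},{"x":0.0053,"y":0.003,"z":0.0,"wx":0.0,"wy":0.0,"wz":0.0},{"x":0.0053,"y":0.004,"z":0.0,"wx":0.0,"wy":0.0,"wz":0.0},{"x":0.0053,"y":0.0045,"z":0.0,"wx":0.0,"wy":0.0,"wz":0.0},{"x":0.0053,"y":0.005,"z":0.0,"wx":0.0,"wy":0.0,"wz":0.0},{"x":0.0053,"y":0.005,"z":0.0,"wx":0.0,"wy":0.0,"wz":0.0}]'

```text
time_s: 8.38
ee_pos: [559.0, 150.7, 208.5]
orientation: [-0.422, 0.568, 0.421, 0.567]
contact_force: [-0.0, -3.8, -2.0]
opening: 16.0
```

drive_tool --plan '[{"x":0.0001,"y":-0.003,"z":0.0,"wx":0.0,"wy":0.0,"wz":0.0},{"x":0.0001,"y":-0.006,"z":0.0,"wx":0.0,"wy":0.0,"wz":0.0},{"x":0.0001,"y":-0.0085,"z":0.0,"wx":0.0,"wy":0.0,"wz":0.0},{"x":0.0001,"y":-0.0092,"z":0.0,"wx":0.0,"wy":0.0,"wz":0.0},{"x":0.0001,"y":-0.0098,"z":0.0,"wx":0.0,"wy":0.0,"wz":0.0},{"x":0.0001,"y":-0.0103,"z":0.0,"wx":0.0,"wy":0.0,"wz":0.0},{"x":0.0001,"y":-0.0103,"z":0.0,"wx":0.0,"wy":0.0,"wz":0.0}]'

```text
time_s: 8.97
ee_pos: [559.1, 140.6, 208.6]
orientation: [-0.422, 0.568, 0.421, 0.567]
contact_force: [0.7, 0.6, -0.8]
opening: 15.6
```

drive_tool --plan '[{"x":0.0,"y":-0.0005,"z":0.0,"wx":0.0,"wy":0.0,"wz":0.0},{"x":0.0,"y":-0.001,"z":0.0,"wx":0.0,"wy":0.0,"wz":0.0},{"x":0.0,"y":-0.001,"z":0.0,"wx":0.0,"wy":0.0,"wz":0.0}]'

```text
time_s: 9.22
ee_pos: [559.2, 140.1, 208.6]
orientation: [-0.422, 0.568, 0.422, 0.567]
contact_force: [-0.9, 2.4, -2.7]
opening: 16.0
```

drive_tool --plan '[{"x":0.0,"y":0.003,"z":0.0,"wx":0.0,"wy":0.0,"wz":0.0},{"x":0.0,"y":0.0052,"z":-0.0015,"wx":0.0,"wy":0.0,"wz":0.0},{"x":0.0,"y":0.0052,"z":-0.003,"wx":0.0,"wy":0.0,"wz":0.0},{"x":0.0,"y":0.0052,"z":-0.004,"wx":0.0,"wy":0.0,"wz":0.0},{"x":0.0,"y":0.0052,"z":-0.005,"wx":0.0,"wy":0.0,"wz":0.0},{"x":0.0,"y":0.0052,"z":-0.006,"wx":0.0,"wy":0.0,"wz":0.0},{"x":0.0,"y":0.0052,"z":-0.007,"wx":0.0,"wy":0.0,"wz":0.0},{"x":0.0,"y":0.0052,"z":-0.007,"wx":0.0,"wy":0.0,"wz":0.0}]'

```text
time_s: 9.88
ee_pos: [559.1, 145.2, 201.4]
orientation: [-0.422, 0.568, 0.422, 0.567]
contact_force: [-0.3, 0.6, -1.5]
opening: 15.8
```

drive_tool --plan '[{"x":0.0,"y":0.0,"z":-0.001,"wx":0.0,"wy":0.0,"wz":0.0},{"x":0.0,"y":0.0,"z":-0.002,"wx":0.0,"wy":0.0,"wz":0.0},{"x":0.0,"y":0.0,"z":-0.003,"wx":0.0,"wy":0.0,"wz":0.0},{"x":0.0,"y":0.0,"z":-0.004,"wx":0.0,"wy":0.0,"wz":0.0},{"x":0.0,"y":0.0,"z":-0.004,"wx":0.0,"wy":0.0,"wz":0.0}]'

```text
time_s: 10.3
ee_pos: [559.0, 145.1, 197.1]
orientation: [-0.422, 0.568, 0.422, 0.567]
contact_force: [0.6, -0.3, -1.0]
opening: 16.0
```

drive_tool --plan '[{"x":0.0,"y":0.0,"z":-0.001,"wx":0.0,"wy":0.0,"wz":0.0},{"x":0.0,"y":0.0,"z":-0.002,"wx":0.0,"wy":0.0,"wz":0.0},{"x":0.0,"y":0.0,"z":-0.003,"wx":0.0,"wy":0.0,"wz":0.0},{"x":0.0,"y":0.0,"z":-0.004,"wx":0.0,"wy":0.0,"wz":0.0},{"x":0.0,"y":0.0,"z":-0.005,"wx":0.0,"wy":0.0,"wz":0.0},{"x":0.0,"y":0.0,"z":-0.006,"wx":0.0,"wy":0.0,"wz":0.0},{"x":0.0,"y":0.0,"z":-0.006,"wx":0.0,"wy":0.0,"wz":0.0}]'

```text
time_s: 10.88
ee_pos: [558.9, 145.1, 190.9]
orientation: [-0.422, 0.568, 0.422, 0.567]
contact_force: [-0.2, 0.0, -1.2]
opening: 15.7
```

drive_tool --plan '[{"x":0.0,"y":0.0,"z":-0.001,"wx":0.0,"wy":0.0,"wz":0.0},{"x":0.0,"y":0.0,"z":-0.002,"wx":0.0,"wy":0.0,"wz":0.0},{"x":0.0,"y":0.0,"z":-0.003,"wx":0.0,"wy":0.0,"wz":0.0},{"x":0.0,"y":0.0,"z":-0.004,"wx":0.0,"wy":0.0,"wz":0.0},{"x":0.0,"y":0.0,"z":-0.005,"wx":0.0,"wy":0.0,"wz":0.0},{"x":0.0,"y":0.0,"z":-0.006,"wx":0.0,"wy":0.0,"wz":0.0},{"x":0.0,"y":0.0,"z":-0.006,"wx":0.0,"wy":0.0,"wz":0.0}]'

```text
time_s: 11.47
ee_pos: [558.8, 145.1, 184.6]
orientation: [-0.422, 0.568, 0.422, 0.567]
contact_force: [-0.5, 0.5, -1.2]
opening: 15.5
```

```bash
python3 - <<'E'
from h import *
o=observe();print(o["ee_pos"],o["contact_force"],o["ft_torque"])
E
```

```text
[558.78545953 145.05544185 184.63265951] [-0.51499299  0.47111286 -1.21989658] [ 0.00677368 -0.11027671  0.00304317]
```

drive_tool --plan '[{"x":0.0,"y":0.0,"z":-0.001,"wx":0.0,"wy":0.0,"wz":0.0},{"x":0.0,"y":0.0,"z":-0.002,"wx":0.0,"wy":0.0,"wz":0.0},{"x":0.0,"y":0.0,"z":-0.003,"wx":0.0,"wy":0.0,"wz":0.0},{"x":0.0,"y":0.0,"z":-0.004,"wx":0.0,"wy":0.0,"wz":0.0},{"x":0.0,"y":0.0,"z":-0.005,"wx":0.0,"wy":0.0,"wz":0.0},{"x":0.0,"y":0.0,"z":-0.006,"wx":0.0,"wy":0.0,"wz":0.0},{"x":0.0,"y":0.0,"z":-0.006,"wx":0.0,"wy":0.0,"wz":0.0}]'

```text
time_s: 12.05
ee_pos: [558.7, 145.0, 178.4]
orientation: [-0.422, 0.568, 0.422, 0.567]
contact_force: [0.9, 0.6, -2.0]
opening: 15.9
```

```bash
python3 - <<'E'
from h import *
o=observe();print(o["ee_pos"],o["contact_force"],o["ft_torque"])
E
```

```text
[558.69924869 145.04575988 178.39229375] [ 0.90217693  0.60051726 -1.96880906] [-0.03322473 -0.08147995 -0.00744418]
```

drive_tool --plan '[{"x":0.0007,"y":0.0,"z":0.0,"wx":0.0,"wy":0.0,"wz":0.0},{"x":0.0014,"y":0.0,"z":0.0,"wx":0.0,"wy":0.0,"wz":0.0},{"x":0.002,"y":0.0,"z":0.0,"wx":0.0,"wy":0.0,"wz":0.0},{"x":0.002,"y":0.0,"z":0.0,"wx":0.0,"wy":0.0,"wz":0.0}]'

```text
time_s: 12.38
ee_pos: [560.6, 145.0, 178.4]
orientation: [-0.422, 0.569, 0.422, 0.567]
contact_force: [0.4, -0.1, -1.3]
opening: 15.7
```

drive_tool --plan '[{"x":-0.001,"y":0.0,"z":0.0,"wx":0.0,"wy":0.0,"wz":0.0},{"x":-0.002,"y":0.0,"z":0.0,"wx":0.0,"wy":0.0,"wz":0.0},{"x":-0.003,"y":0.0,"z":0.0,"wx":0.0,"wy":0.0,"wz":0.0},{"x":-0.0035,"y":0.0,"z":0.0,"wx":0.0,"wy":0.0,"wz":0.0},{"x":-0.0035,"y":0.0,"z":0.0,"wx":0.0,"wy":0.0,"wz":0.0}]'

```text
time_s: 12.8
ee_pos: [557.8, 145.1, 178.6]
orientation: [-0.422, 0.568, 0.421, 0.567]
contact_force: [3.5, 0.8, -3.3]
opening: 16.3
```

drive_tool --plan '[{"x":0.0015,"y":0.0,"z":0.0,"wx":0.0,"wy":0.0,"wz":0.0},{"x":0.003,"y":0.0,"z":0.0,"wx":0.0,"wy":0.0,"wz":0.0},{"x":0.0037,"y":0.0,"z":0.0,"wx":0.0,"wy":0.0,"wz":0.0},{"x":0.0042,"y":0.0,"z":0.0,"wx":0.0,"wy":0.0,"wz":0.0},{"x":0.0042,"y":0.0,"z":0.0,"wx":0.0,"wy":0.0,"wz":0.0}]'

```text
time_s: 13.22
ee_pos: [561.2, 145.0, 178.4]
orientation: [-0.422, 0.569, 0.422, 0.567]
contact_force: [-3.6, -1.5, 1.2]
opening: 15.9
```

drive_tool --plan '[{"x":-0.0015,"y":0.0005,"z":0.0,"wx":0.0,"wy":0.0,"wz":0.0},{"x":-0.002,"y":0.001,"z":0.0,"wx":0.0,"wy":0.0,"wz":0.0},{"x":-0.002,"y":0.0018,"z":0.0,"wx":0.0,"wy":0.0,"wz":0.0},{"x":-0.002,"y":0.0018,"z":0.0,"wx":0.0,"wy":0.0,"wz":0.0}]'

```text
time_s: 13.55
ee_pos: [559.2, 146.4, 178.3]
orientation: [-0.422, 0.569, 0.422, 0.566]
contact_force: [1.2, -4.2, -1.4]
opening: 15.8
```

drive_tool --plan '[{"x":0.0,"y":-0.001,"z":0.0,"wx":0.0,"wy":0.0,"wz":0.0},{"x":0.0,"y":-0.002,"z":0.0,"wx":0.0,"wy":0.0,"wz":0.0},{"x":0.0,"y":-0.003,"z":0.0,"wx":0.0,"wy":0.0,"wz":0.0},{"x":0.0,"y":-0.0035,"z":0.0,"wx":0.0,"wy":0.0,"wz":0.0},{"x":0.0,"y":-0.0035,"z":0.0,"wx":0.0,"wy":0.0,"wz":0.0}]'

```text
time_s: 13.97
ee_pos: [559.4, 143.4, 178.4]
orientation: [-0.422, 0.568, 0.422, 0.567]
contact_force: [0.5, 3.5, -2.0]
opening: 16.1
```

drive_tool --plan '[{"x":0.0001,"y":0.0015,"z":0.0,"wx":0.0,"wy":0.0,"wz":0.0},{"x":-0.0008,"y":0.0024,"z":0.0,"wx":-0.8,"wy":-0.7,"wz":0.0},{"x":-0.0015,"y":0.0033,"z":0.0,"wx":-1.5,"wy":-1.3,"wz":0.0},{"x":-0.0022,"y":0.0042,"z":0.0,"wx":-2.3,"wy":-2.0,"wz":0.0},{"x":-0.0022,"y":0.0042,"z":0.0,"wx":-2.3,"wy":-2.0,"wz":0.0},{"x":-0.0022,"y":0.0042,"z":0.0,"wx":-2.3,"wy":-2.0,"wz":0.0}]'

```text
time_s: 14.47
ee_pos: [556.9, 147.9, 178.5]
orientation: [-0.441, 0.567, 0.403, 0.568]
contact_force: [-0.0, 0.1, -1.9]
opening: 15.9
```

```bash
python3 - <<'E'
from h import *
o=observe();print(o["ee_pos"],o["contact_force"],o["ft_torque"],R.from_quat(o["orientation"]).as_matrix()[:,0].round(4))
E
```

```text
[556.86058694 147.94919688 178.46769941] [-0.0111319   0.14010915 -1.88186968] [-0.0454501   0.03556664 -0.00821601] [ 0.0333 -0.0417 -0.9986]
```

drive_tool --plan '[{"x":0.0,"y":0.0,"z":-0.0006,"wx":0.0,"wy":0.0,"wz":0.0},{"x":0.0,"y":0.0,"z":-0.0012,"wx":0.0,"wy":0.0,"wz":0.0},{"x":0.0001,"y":-0.0001,"z":-0.0018,"wx":0.0,"wy":0.0,"wz":0.0},{"x":0.0001,"y":-0.0001,"z":-0.0024,"wx":0.0,"wy":0.0,"wz":0.0},{"x":0.0001,"y":-0.0001,"z":-0.003,"wx":0.0,"wy":0.0,"wz":0.0}]'

```text
time_s: 14.88
ee_pos: [557.0, 147.7, 175.4]
orientation: [-0.441, 0.567, 0.403, 0.568]
contact_force: [1.0, 0.1, -1.7]
opening: 16.1
```

drive_tool --plan '[{"x":0.0,"y":0.0,"z":-0.0006,"wx":0.0,"wy":0.0,"wz":0.0},{"x":0.0,"y":0.0,"z":-0.0012,"wx":0.0,"wy":0.0,"wz":0.0},{"x":0.0,"y":0.0,"z":-0.0012,"wx":0.0,"wy":0.0,"wz":0.0}]'

```text
time_s: 15.13
ee_pos: [557.1, 147.7, 174.1]
orientation: [-0.441, 0.567, 0.403, 0.568]
contact_force: [-0.3, 0.1, -0.1]
opening: 16.2
```

drive_tool --plan '[{"x":0.0,"y":0.0,"z":-0.0005,"wx":0.0,"wy":0.0,"wz":0.0},{"x":0.0,"y":0.0,"z":-0.001,"wx":0.0,"wy":0.0,"wz":0.0},{"x":0.0,"y":0.0,"z":-0.001,"wx":0.0,"wy":0.0,"wz":0.0}]'

```text
time_s: 15.38
ee_pos: [557.5, 147.9, 173.4]
orientation: [-0.441, 0.566, 0.403, 0.568]
contact_force: [-0.1, 0.1, 1.6]
opening: 15.8
```

drive_tool --plan '[{"x":0.0,"y":0.0,"z":-0.0007,"wx":0.0,"wy":0.0,"wz":0.0},{"x":0.0,"y":0.0,"z":-0.0012,"wx":0.0,"wy":0.0,"wz":0.0},{"x":0.0,"y":0.0,"z":-0.0016,"wx":0.0,"wy":0.0,"wz":0.0}]'

```text
time_s: 15.63
ee_pos: [557.8, 148.0, 172.5]
orientation: [-0.441, 0.566, 0.403, 0.569]
contact_force: [-1.6, -0.7, 8.4]
opening: 16.1
```

```bash
python3 - <<'E'
from h import *
o=observe();print(o["ee_pos"],o["contact_force"],o["ft_torque"],R.from_quat(o["orientation"]).as_matrix()[:,0].round(4))
E
```

```text
[557.81591595 147.96520174 172.51563449] [-1.58284298 -0.66196244  8.39224349] [-0.14341086  0.32003928 -0.00660744] [ 0.035  -0.0411 -0.9985]
```

drive_tool --plan '[{"x":-0.0003,"y":-0.0001,"z":-0.0009,"wx":0.0,"wy":0.0,"wz":0.0},{"x":-0.0004,"y":-0.0002,"z":-0.0012,"wx":0.0,"wy":0.0,"wz":0.0},{"x":-0.0004,"y":-0.0002,"z":-0.0014,"wx":0.0,"wy":0.0,"wz":0.0}]'

```text
time_s: 15.88
ee_pos: [557.8, 147.9, 172.0]
orientation: [-0.441, 0.566, 0.403, 0.569]
contact_force: [-2.9, 0.4, 9.0]
opening: 15.8
```

drive_tool --plan '[{"x":-0.0003,"y":-0.0,"z":-0.0009,"wx":0.0,"wy":0.0,"wz":0.0},{"x":-0.0006,"y":-0.0001,"z":-0.0013,"wx":0.0,"wy":0.0,"wz":0.0},{"x":-0.0006,"y":-0.0001,"z":-0.0017,"wx":0.0,"wy":0.0,"wz":0.0}]'

```text
time_s: 16.13
ee_pos: [557.7, 147.9, 171.3]
orientation: [-0.441, 0.565, 0.402, 0.569]
contact_force: [-1.9, 1.0, 9.8]
opening: 15.8
```

drive_tool --plan '[{"x":-0.0003,"y":-0.0,"z":-0.001,"wx":0.0,"wy":0.0,"wz":0.0},{"x":-0.0005,"y":-0.0001,"z":-0.0014,"wx":0.0,"wy":0.0,"wz":0.0},{"x":-0.0005,"y":-0.0001,"z":-0.0018,"wx":0.0,"wy":0.0,"wz":0.0},{"x":-0.0005,"y":-0.0002,"z":-0.0021,"wx":0.0,"wy":0.0,"wz":0.0}]'

```text
time_s: 16.47
ee_pos: [557.6, 147.8, 170.2]
orientation: [-0.441, 0.565, 0.402, 0.57]
contact_force: [-1.9, 0.7, 9.3]
opening: 15.9
```

```bash
python3 - <<'E'
from h import *
o=observe();print(o["ee_pos"],o["contact_force"],o["ft_torque"],R.from_quat(o["orientation"]).as_matrix()[:,0].round(4))
s=capture("side");cv2.imwrite("pics/p4.png",cv2.resize(s[90:190,200:300],(600,600),interpolation=2))
E
```

```text
[557.62382213 147.8135287  170.18066964] [-1.89518659  0.70189669  9.32355273] [-0.00255881  0.34175904 -0.0096312 ] [ 0.0386 -0.0403 -0.9984]
```

View pics/p4.png

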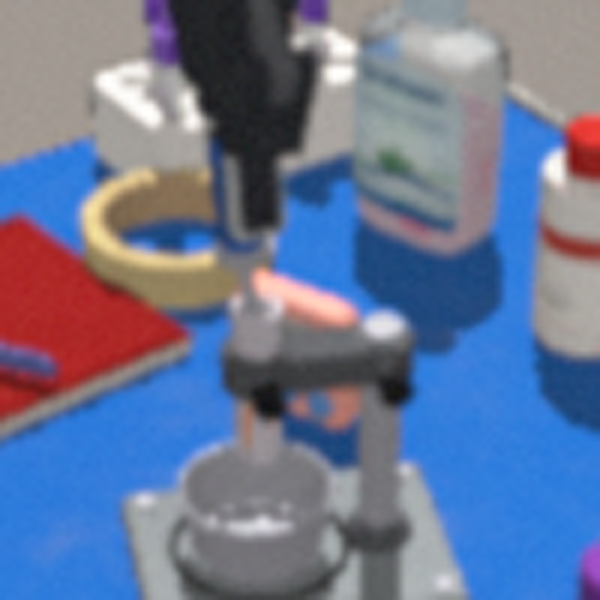

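The rod is going down straight and the collar at (243,260) is still about 20 mm above the rim at (257,300). The force is steady at ~11 N, so I keep pushing.

drive_tool --plan '[{"x":-0.0004,"y":-0.0,"z":-0.001,"wx":0.0,"wy":0.0,"wz":0.0},{"x":-0.0005,"y":-0.0001,"z":-0.0016,"wx":0.0,"wy":0.0,"wz":0.0},{"x":-0.0005,"y":-0.0001,"z":-0.0022,"wx":0.0,"wy":0.0,"wz":0.0},{"x":-0.0005,"y":-0.0002,"z":-0.0028,"wx":0.0,"wy":0.0,"wz":0.0}]'

```text
time_s: 16.85
ee_pos: [557.4, 147.6, 168.1]
orientation: [-0.441, 0.565, 0.402, 0.57]
contact_force: [-0.0, 0.4, 1.1]
opening: 16.2
```

drive_tool --plan '[{"x":-0.0004,"y":-0.0,"z":-0.001,"wx":0.0,"wy":0.0,"wz":0.0},{"x":-0.0005,"y":-0.0001,"z":-0.0016,"wx":0.0,"wy":0.0,"wz":0.0},{"x":-0.0005,"y":-0.0001,"z":-0.0022,"wx":0.0,"wy":0.0,"wz":0.0},{"x":-0.0005,"y":-0.0002,"z":-0.0028,"wx":0.0,"wy":0.0,"wz":0.0}]'

```text
time_s: 17.18
ee_pos: [557.1, 147.6, 165.3]
orientation: [-0.441, 0.564, 0.402, 0.57]
contact_force: [0.2, 0.4, 2.2]
opening: 15.9
```

drive_tool --plan '[{"x":0.0,"y":-0.0,"z":-0.001,"wx":0.0,"wy":0.0,"wz":0.0},{"x":0.0,"y":-0.0001,"z":-0.0018,"wx":0.0,"wy":0.0,"wz":0.0},{"x":0.0001,"y":-0.0001,"z":-0.0026,"wx":0.0,"wy":0.0,"wz":0.0},{"x":0.0001,"y":-0.0001,"z":-0.0034,"wx":0.0,"wy":0.0,"wz":0.0},{"x":0.0001,"y":-0.0002,"z":-0.0042,"wx":0.0,"wy":0.0,"wz":0.0}]'

```text
time_s: 17.6
ee_pos: [557.2, 147.4, 160.9]
orientation: [-0.441, 0.564, 0.402, 0.57]
contact_force: [0.2, 1.3, 2.6]
opening: 16.2
```

drive_tool --plan '[{"x":0.0,"y":-0.0,"z":-0.001,"wx":0.0,"wy":0.0,"wz":0.0},{"x":0.0,"y":-0.0001,"z":-0.0018,"wx":0.0,"wy":0.0,"wz":0.0},{"x":0.0001,"y":-0.0001,"z":-0.0026,"wx":0.0,"wy":0.0,"wz":0.0},{"x":0.0001,"y":-0.0001,"z":-0.0034,"wx":0.0,"wy":0.0,"wz":0.0}]'

```text
time_s: 17.93
ee_pos: [557.2, 147.2, 157.5]
orientation: [-0.441, 0.564, 0.402, 0.57]
contact_force: [-0.2, 0.3, 2.4]
opening: 16.2
```

drive_tool --plan '[{"x":0.0,"y":-0.0,"z":-0.001,"wx":0.0,"wy":0.0,"wz":0.0},{"x":0.0001,"y":-0.0001,"z":-0.0018,"wx":0.0,"wy":0.0,"wz":0.0},{"x":0.0001,"y":-0.0001,"z":-0.0026,"wx":0.0,"wy":0.0,"wz":0.0},{"x":0.0001,"y":-0.0001,"z":-0.003,"wx":0.0,"wy":0.0,"wz":0.0}]'

```text
time_s: 18.27
ee_pos: [556.8, 146.9, 153.8]
orientation: [-0.441, 0.565, 0.402, 0.57]
contact_force: [-0.6, -0.1, -1.8]
opening: 15.9
```

drive_tool --plan '[{"x":0.0,"y":-0.0,"z":-0.0006,"wx":0.0,"wy":0.0,"wz":0.0},{"x":0.0,"y":-0.0,"z":-0.0012,"wx":0.0,"wy":0.0,"wz":0.0},{"x":0.0001,"y":-0.0001,"z":-0.0018,"wx":0.0,"wy":0.0,"wz":0.0}]'

```text
time_s: 18.52
ee_pos: [556.7, 146.8, 151.8]
orientation: [-0.441, 0.565, 0.402, 0.57]
contact_force: [0.1, -0.1, -1.4]
opening: 15.8
```

The force is back to baseline (rod weight only), so the plug has been let go. I'll withdraw along the bore.

drive_tool --plan '[{"x":-0.0001,"y":0.0001,"z":0.003,"wx":0.0,"wy":0.0,"wz":0.0},{"x":-0.0003,"y":0.0003,"z":0.008,"wx":0.0,"wy":0.0,"wz":0.0},{"x":-0.0004,"y":0.0005,"z":0.013,"wx":0.0,"wy":0.0,"wz":0.0},{"x":-0.0006,"y":0.0007,"z":0.018,"wx":0.0,"wy":0.0,"wz":0.0},{"x":-0.0008,"y":0.0009,"z":0.023,"wx":0.0,"wy":0.0,"wz":0.0},{"x":-0.001,"y":0.0011,"z":0.028,"wx":0.0,"wy":0.0,"wz":0.0},{"x":-0.0011,"y":0.0012,"z":0.03,"wx":0.0,"wy":0.0,"wz":0.0}]'

```text
time_s: 19.1
ee_pos: [556.2, 148.1, 183.0]
orientation: [-0.442, 0.564, 0.402, 0.57]
contact_force: [1.4, -0.5, -2.3]
opening: 15.8
```

drive_tool --plan '[{"x":-0.0002,"y":0.0002,"z":0.005,"wx":0.0,"wy":0.0,"wz":0.0},{"x":-0.0003,"y":0.0004,"z":0.01,"wx":0.0,"wy":0.0,"wz":0.0},{"x":-0.0005,"y":0.0006,"z":0.015,"wx":0.0,"wy":0.0,"wz":0.0},{"x":-0.0007,"y":0.0008,"z":0.02,"wx":0.0,"wy":0.0,"wz":0.0},{"x":-0.0009,"y":0.001,"z":0.025,"wx":0.0,"wy":0.0,"wz":0.0},{"x":-0.001,"y":0.0012,"z":0.03,"wx":0.0,"wy":0.0,"wz":0.0},{"x":-0.0015,"y":0.0017,"z":0.042,"wx":0.0,"wy":0.0,"wz":0.0},{"x":-0.002,"y":0.0022,"z":0.054,"wx":0.0,"wy":0.0,"wz":0.0},{"x":-0.002,"y":0.0022,"z":0.062,"wx":0.0,"wy":0.0,"wz":0.0}]'

```text
time_s: 19.85
ee_pos: [554.6, 150.6, 247.0]
orientation: [-0.442, 0.564, 0.402, 0.57]
contact_force: [-0.1, 0.2, -0.3]
opening: 16.2
```

```bash
python3 - <<'E'
from h import *
s=capture("side");o=observe();M=R.from_quat(o["orientation"]);print(o["time_s"],o["ee_pos"],o["contact_force"],M.as_matrix()[:,0].round(4))
Q=R.from_quat([-0.42221983,0.56773019,0.42174099,0.56705149]); print("turn back deg",np.degrees((Q*M.inv()).as_rotvec()).round(2))
cv2.imwrite("pics/side5.png",s)
a=M.as_matrix()[:,0];print("pred bobbin",proj("side",o["ee_pos"]+a*66),"tip",proj("side",o["ee_pos"]+a*88))
cv2.imwrite("pics/p5.png",cv2.resize(s[90:190,195:295],(600,600),interpolation=2))
E
```

```text
19.9 [555.4273118  150.73191886 248.39833553] [ 1.0770585  -0.45408424 -0.15483767] [ 0.0433 -0.0392 -0.9983]
turn back deg [2.18 2.5  0.02]
pred bobbin (np.float64(241.2), np.float64(122.2)) tip (np.float64(241.8), np.float64(130.5))
```

View pics/p5.png

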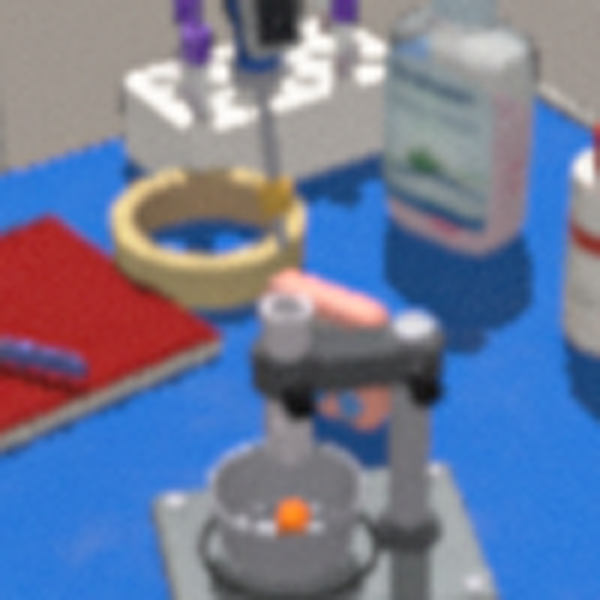

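The orange plug lies in the dish (293,515), and the rod is clear of the mouth (bobbin at 277,197). Next I turn upright and return to the holder.

drive_tool --plan '[{"x":-0.0005,"y":-0.02,"z":0.0,"wx":0.4,"wy":0.5,"wz":0.0},{"x":-0.001,"y":-0.05,"z":0.0,"wx":0.8,"wy":0.9,"wz":0.0},{"x":-0.0015,"y":-0.085,"z":0.0,"wx":1.2,"wy":1.4,"wz":0.0},{"x":-0.002,"y":-0.12,"z":0.0,"wx":1.6,"wy":1.9,"wz":0.0},{"x":-0.0025,"y":-0.155,"z":0.0,"wx":2.2,"wy":2.5,"wz":0.0},{"x":-0.003,"y":-0.19,"z":0.0,"wx":2.2,"wy":2.5,"wz":0.0},{"x":-0.0035,"y":-0.225,"z":0.0,"wx":2.2,"wy":2.5,"wz":0.0},{"x":-0.004,"y":-0.26,"z":-0.01,"wx":2.2,"wy":2.5,"wz":0.0},{"x":-0.0045,"y":-0.29,"z":-0.02,"wx":2.2,"wy":2.5,"wz":0.0},{"x":-0.0045,"y":-0.312,"z":-0.035,"wx":2.2,"wy":2.5,"wz":0.0},{"x":-0.0045,"y":-0.325,"z":-0.05,"wx":2.2,"wy":2.5,"wz":0.0},{"x":-0.0045,"y":-0.325,"z":-0.06,"wx":2.2,"wy":2.5,"wz":0.0}]'

```text
time_s: 20.9
ee_pos: [550.5, -176.8, 187.4]
orientation: [-0.421, 0.568, 0.421, 0.567]
contact_force: [1.0, 0.5, -1.6]
opening: 16.2
```

drive_tool --plan '[{"x":0.0,"y":0.0,"z":0.0,"wx":0.0,"wy":0.0,"wz":0.0},{"x":0.0,"y":0.0,"z":0.0,"wx":0.0,"wy":0.0,"wz":0.0}]'

```text
time_s: 21.07
ee_pos: [550.1, -176.4, 187.0]
orientation: [-0.421, 0.569, 0.421, 0.567]
contact_force: [0.4, 0.5, -1.2]
opening: 16.3
```

```bash
python3 - <<'E'
from h import *
s=capture("side");o=observe();M=R.from_quat(o["orientation"]);print(o["time_s"],o["ee_pos"],o["contact_force"],M.as_matrix()[:,0].round(4))
a=M.as_matrix()[:,0]
for n,d in(("bob",66),("tip",88),("collar",12)):
    p=np.array(proj("side",o["ee_pos"]+a*d)); print(n,p,(p-[290,160])*6)
print("hole",(np.array(proj("side",(550.2,-174.3,84)))-[290,160])*6)
cv2.imwrite("pics/p6.png",cv2.resize(s[160:260,290:390],(600,600),interpolation=2))
E
```

```text
21.1167 [ 550.65280195 -176.18024782  187.74619741] [ 0.44598964 -0.41412654 -1.14839974] [-8.0e-04 -1.2e-03 -1.0e+00]
bob [333.7 223.1] [262.2 378.6]
tip [332.2 231.1] [253.2 426.6]
collar [337.8 201.9] [286.8 251.4]
hole [241.8 457.2]
```

View pics/p6.png

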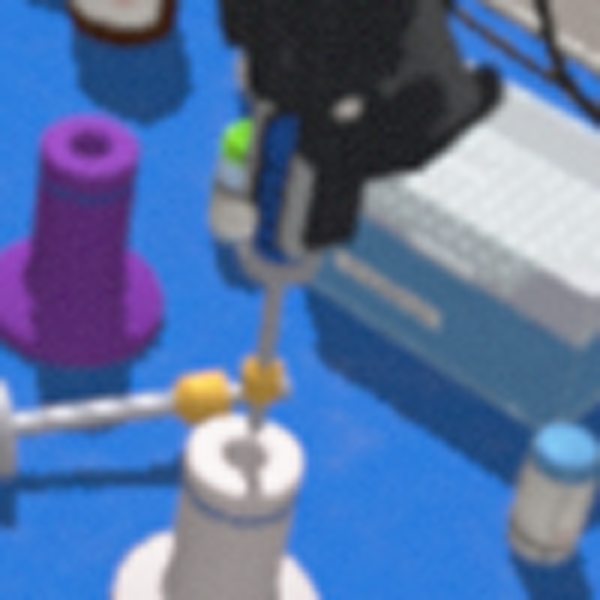

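The tip is just above the hole. But the thick free-standing rod at the left has tipped over and now lies with its bobbin at (205,395). I'll check when that happened without using up a viewing.

```bash
python3 - <<'E'
from h import *
z=cv2.imread("pics/side0.png")
s6=capture("side"); t6=capture("top"); cv2.imwrite("pics/side6.png",s6); cv2.imwrite("pics/top6.png",t6)
for n,i in(("2",cv2.imread("pics/side2.png")),("5",cv2.imread("pics/side5.png")),("6",s6)):
    print(n,cv2.absdiff(z,i)[205:280,275:295].mean().round(2),"other rod",cv2.absdiff(z,i)[170:230,340:360].mean().round(2),"redtube",cv2.absdiff(z,i)[232:252,185:232].mean().round(2))
g=np.hstack([cv2.resize(s6[200:320,190:350],(440,330),interpolation=2),cv2.resize(t6[150:270,240:360],(330,330),interpolation=2)])
cv2.imwrite("pics/p7.png",g)
E
```

```text
2 5.28 other rod 3.69 redtube 5.14
5 34.93 other rod 40.66 redtube 7.02
6 36.17 other rod 41.02 redtube 5.58
```

View pics/p7.png

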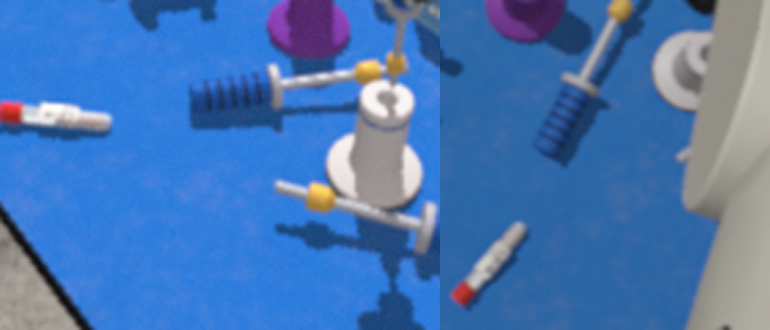

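Both free-standing oversize decoy rods stood at t=5.25 and were down by t=19.9. The arm was at the stand then, 200 mm or more away, so they toppled on their own. They don't block the hole, so I carry on and put the rod back.

drive_tool --plan '[{"x":0.0002,"y":0.001,"z":-0.002,"wx":0.0,"wy":0.0,"wz":0.0},{"x":0.0002,"y":0.0019,"z":-0.006,"wx":0.0,"wy":0.0,"wz":0.0},{"x":0.0002,"y":0.0019,"z":-0.012,"wx":0.0,"wy":0.0,"wz":0.0},{"x":0.0002,"y":0.0019,"z":-0.018,"wx":0.0,"wy":0.0,"wz":0.0},{"x":0.0002,"y":0.0019,"z":-0.023,"wx":0.0,"wy":0.0,"wz":0.0},{"x":0.0002,"y":0.0019,"z":-0.027,"wx":0.0,"wy":0.0,"wz":0.0},{"x":0.0002,"y":0.0019,"z":-0.028,"wx":0.0,"wy":0.0,"wz":0.0},{"x":0.0002,"y":0.0019,"z":-0.028,"wx":0.0,"wy":0.0,"wz":0.0}]'

```text
time_s: 21.88
ee_pos: [551.0, -174.2, 159.8]
orientation: [-0.422, 0.568, 0.421, 0.567]
contact_force: [-0.7, 0.5, -1.1]
opening: 15.8
```

drive_tool --plan '[{"x":0.0,"y":0.0,"z":-0.001,"wx":0.0,"wy":0.0,"wz":0.0},{"x":0.0,"y":0.0,"z":-0.002,"wx":0.0,"wy":0.0,"wz":0.0},{"x":0.0,"y":0.0,"z":-0.003,"wx":0.0,"wy":0.0,"wz":0.0},{"x":0.0,"y":0.0,"z":-0.004,"wx":0.0,"wy":0.0,"wz":0.0},{"x":0.0,"y":0.0,"z":-0.005,"wx":0.0,"wy":0.0,"wz":0.0},{"x":0.0,"y":0.0,"z":-0.006,"wx":0.0,"wy":0.0,"wz":0.0}]'

```text
time_s: 22.38
ee_pos: [551.1, -174.2, 153.8]
orientation: [-0.422, 0.568, 0.421, 0.567]
contact_force: [0.6, 0.5, -1.9]
opening: 16.0
```

drive_tool --plan '[{"x":0.0,"y":0.0,"z":-0.001,"wx":0.0,"wy":0.0,"wz":0.0},{"x":0.0,"y":0.0,"z":-0.002,"wx":0.0,"wy":0.0,"wz":0.0},{"x":0.0,"y":0.0,"z":-0.003,"wx":0.0,"wy":0.0,"wz":0.0},{"x":0.0,"y":0.0,"z":-0.004,"wx":0.0,"wy":0.0,"wz":0.0},{"x":0.0,"y":0.0,"z":-0.005,"wx":0.0,"wy":0.0,"wz":0.0},{"x":0.0,"y":0.0,"z":-0.006,"wx":0.0,"wy":0.0,"wz":0.0}]'

```text
time_s: 22.88
ee_pos: [551.1, -174.1, 147.6]
orientation: [-0.422, 0.568, 0.421, 0.567]
contact_force: [0.7, -1.0, -1.0]
opening: 16.0
```

drive_tool --plan '[{"x":0.0,"y":0.0,"z":-0.004,"wx":0.0,"wy":0.0,"wz":0.0},{"x":0.0,"y":0.0,"z":-0.008,"wx":0.0,"wy":0.0,"wz":0.0},{"x":0.0,"y":0.0,"z":-0.012,"wx":0.0,"wy":0.0,"wz":0.0},{"x":0.0,"y":0.0,"z":-0.016,"wx":0.0,"wy":0.0,"wz":0.0},{"x":0.0,"y":0.0,"z":-0.02,"wx":0.0,"wy":0.0,"wz":0.0},{"x":0.0,"y":0.0,"z":-0.02,"wx":0.0,"wy":0.0,"wz":0.0}]'

```text
time_s: 23.38
ee_pos: [550.5, -174.0, 126.6]
orientation: [-0.421, 0.568, 0.422, 0.567]
contact_force: [-1.4, 0.4, -1.9]
opening: 15.9
```

drive_tool --plan '[{"x":0.0,"y":0.0,"z":-0.004,"wx":0.0,"wy":0.0,"wz":0.0},{"x":0.0,"y":0.0,"z":-0.008,"wx":0.0,"wy":0.0,"wz":0.0},{"x":0.0,"y":0.0,"z":-0.012,"wx":0.0,"wy":0.0,"wz":0.0},{"x":0.0,"y":0.0,"z":-0.016,"wx":0.0,"wy":0.0,"wz":0.0},{"x":0.0,"y":0.0,"z":-0.02,"wx":0.0,"wy":0.0,"wz":0.0},{"x":0.0,"y":0.0,"z":-0.023,"wx":0.0,"wy":0.0,"wz":0.0},{"x":0.0,"y":0.0,"z":-0.024,"wx":0.0,"wy":0.0,"wz":0.0}]'

```text
time_s: 23.97
ee_pos: [550.4, -173.9, 102.0]
orientation: [-0.421, 0.569, 0.422, 0.567]
contact_force: [0.2, -0.4, -0.9]
opening: 16.3
```

drive_tool --plan '[{"x":0.0,"y":0.0,"z":-0.001,"wx":0.0,"wy":0.0,"wz":0.0},{"x":0.0,"y":0.0,"z":-0.002,"wx":0.0,"wy":0.0,"wz":0.0},{"x":0.0,"y":0.0,"z":-0.003,"wx":0.0,"wy":0.0,"wz":0.0},{"x":0.0,"y":0.0,"z":-0.003,"wx":0.0,"wy":0.0,"wz":0.0}]'

```text
time_s: 24.3
ee_pos: [550.5, -173.9, 99.0]
orientation: [-0.421, 0.568, 0.422, 0.567]
contact_force: [1.1, 0.1, -2.0]
opening: 15.9
```

drive_tool --plan '[{"x":0.0,"y":0.0,"z":-0.0005,"wx":0.0,"wy":0.0,"wz":0.0},{"x":0.0,"y":0.0,"z":-0.001,"wx":0.0,"wy":0.0,"wz":0.0},{"x":0.0,"y":0.0,"z":-0.001,"wx":0.0,"wy":0.0,"wz":0.0}]'

```text
time_s: 24.55
ee_pos: [550.7, -174.0, 98.7]
orientation: [-0.421, 0.568, 0.421, 0.567]
contact_force: [-2.1, 0.8, 5.3]
opening: 16.0
```

Contact came at the original height (98.7, against 98.6 when grasped), so the collar is home. I'll release and lift.

drive_tool --plan '[{"x":0.0,"y":0.0,"z":0.0,"wx":0.0,"wy":0.0,"wz":0.0},{"x":0.0,"y":0.0,"z":0.0,"wx":0.0,"wy":0.0,"wz":0.0},{"x":0.0,"y":0.0,"z":0.0,"wx":0.0,"wy":0.0,"wz":0.0},{"x":0.0,"y":0.0,"z":0.0,"wx":0.0,"wy":0.0,"wz":0.0},{"x":0.0,"y":0.0,"z":0.0,"wx":0.0,"wy":0.0,"wz":0.0},{"x":0.0,"y":0.0,"z":0.0,"wx":0.0,"wy":0.0,"wz":0.0}]' --jaw 1.0

```text
time_s: 25.05
ee_pos: [550.7, -174.0, 98.6]
orientation: [-0.421, 0.568, 0.422, 0.567]
contact_force: [-0.0, -0.1, -0.2]
opening: 84.8
```

drive_tool --plan '[{"x":0.0,"y":0.0,"z":0.01,"wx":0.0,"wy":0.0,"wz":0.0},{"x":0.0,"y":0.0,"z":0.03,"wx":0.0,"wy":0.0,"wz":0.0},{"x":0.0,"y":0.0,"z":0.06,"wx":0.0,"wy":0.0,"wz":0.0},{"x":0.0,"y":0.0,"z":0.09,"wx":0.0,"wy":0.0,"wz":0.0},{"x":0.0,"y":0.0,"z":0.125,"wx":0.0,"wy":0.0,"wz":0.0},{"x":-0.01,"y":0.03,"z":0.14,"wx":0.0,"wy":0.0,"wz":0.0},{"x":-0.03,"y":0.06,"z":0.14,"wx":0.0,"wy":0.0,"wz":0.0},{"x":-0.05,"y":0.09,"z":0.14,"wx":0.0,"wy":0.0,"wz":0.0},{"x":-0.07,"y":0.12,"z":0.14,"wx":0.0,"wy":0.0,"wz":0.0},{"x":-0.09,"y":0.15,"z":0.14,"wx":0.0,"wy":0.0,"wz":0.0},{"x":-0.11,"y":0.18,"z":0.14,"wx":0.0,"wy":0.0,"wz":0.0},{"x":-0.11,"y":0.18,"z":0.14,"wx":0.0,"wy":0.0,"wz":0.0}]'

```text
time_s: 26.05
ee_pos: [436.9, 9.6, 239.0]
orientation: [-0.421, 0.568, 0.423, 0.567]
contact_force: [-0.6, -0.7, 0.1]
opening: 85.6
```

```bash
python3 - <<'E'
from h import *
s=capture("side");t=capture("top");cv2.imwrite("pics/side9.png",s);cv2.imwrite("pics/top9.png",t);print(observe()["time_s"],observe()["opening"])
z=cv2.imread("pics/side0.png");d=lambda a,b,c,e:cv2.absdiff(z,s)[a:b,c:e].mean().round(2)
print("holder+rod",d(215,275,308,345),"stand",d(140,196,220,280),"tube",d(232,252,185,232))
cv2.imwrite("pics/p9.png",np.hstack([cv2.resize(s[130:280,185:385],(800,600),interpolation=2)]))
E
```

```text
26.15 85.25499731684135
holder+rod 19.36 stand 7.89 tube 4.55
```

View pics/p9.png

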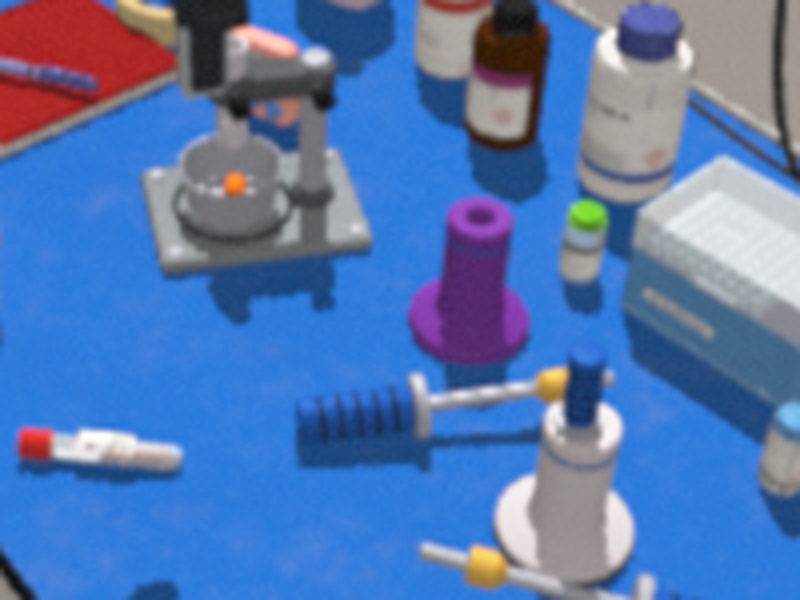

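The last picture shows the push rod seated in the white holder (585,385), the plug in the dish (235,183), and the stand, dish and red tube where they were. I'm handing it in.

```bash
python3 -c "
from workcell import *
print(job_done())"
```

```text
the job is handed in; nothing more can be done
None
```

The plug is out of the sleeve and lying in the steel dish, and the push rod is back in its white holder. The job was handed in at about 26 s.

- **Feeling the bore:** I took the 18 mm-grip rod and found the mouth by touching the bore walls with its nose. From the bobbin's contacts I estimated the lean at about 0.04 rad in both x and y, then tilted the rod to match.
- **Pushing:** I pushed slowly, about 7–10 mm/s. The highest push I read was about 11 N and the highest side force about 4 N. These are readings at the ends of moves, so short peaks in between were not seen. The force fell back to the rod's weight when the plug dropped.
- **Last checks:** The rod met the holder at 98.7 mm, against 98.6 mm when I grasped it. The final picture shows the rod upright in the holder and the orange plug in the dish. The dish, stand and lying red-capped tube look unmoved, and the gripper is open and clear.
- **Not as it was:** The two oversized look-alike rods that stood free on their noses are now lying on the worktop. Both were still standing at 5.25 s and were down by 19.9 s. The arm was working at the stand then, some 200 mm or more away, and I saw no stray contact force. They appear to have toppled on their own. I left them lying because they could not be stood up reliably.

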